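Press the flask down into the bath

ROBOT

A 6-joint arm with a two-finger parallel gripper is mounted at the origin on the work surface. World frame = base frame: x ahead of the robot, y to its left, z up, the work surface at z = 0. Lengths are in m, angles in rad, forces in N, time in s.
With the tool pointing down it reaches from about 0.3 to 1 m from the base axis. Payload 5.1 kg.
Tool frame: the origin (TCP) lies midway between the tips of the shut fingers; the grasp point (between the pads) lies 19 mm behind it; z points along the fingers, x is the direction in which the jaws open and shut, and the axes are right-handed (so a half turn about z gives the same grasp; the last joint's range is limited). The gripper opens to 95 mm and grips with 3 to 60 N. Pads are 20 mm wide; open, the fingers measure 119 mm over their backs; the gripper's body (75 mm by 180 mm) begins 59 mm behind the grasp point.
Start: joints at [1.095, 0.124, 1.65, -0, 1.367, -0.083], TCP at [0.249, 0.6, 0.215] pointing down, gripper open.
Joint ranges: [-2.61, 2.61], [-1.02, 2.33], [0.03, 2.71], [-1.35, 4.49], [0.32, 2.68], [-2.91, 2.91]. Speed limits (rad/s): [2.57, 2.57, 3.14, 3.14, 3.14, 3.14].

INTERFACE

Orientations are given as a 3x3 rotation matrix whose columns are the frame's x, y, z axes.
In Python, from rig import bot gives the robot as it stands.
- The arm moves only by the tool servo_tool, never from a script. Its argument "steps" is one flat list of numbers, 7 for each row, row after row: the turn, a rotation vector about the tool's x, y, z in rad, then the shift along the tool's x, y, z in mm, then the opening, from 0 (shut) to 1 (fully open). In form: [rx, ry, rz, dx, dy, dz, gripper, rx, ry, rz, dx, dy, dz, gripper, ...]. A call has 1 to 12 rows; each row is the pose to reach, as a shift and turn from the pose measured when the call began, along the tool's axes at that moment; what a row does not reach only later rows make up. A row lasts 1/10 s, in which the tool goes at most 50 mm and 8.59 degrees, less where a joint would pass 70% of its speed; a pose out of reach is approached as far as the arm can. A call with a gripper value outside its range is refused whole. The fingers move at their own pace and stop on an object; "grip_force" is the grip in N (left out, the last holds). Time passes only in rows, so rows that repeat a pose let the fingers close. It gives the time, the measured TCP pose, the force and the opening at its end, in the units of the state.
- bot.read_state(): the state, without advancing time (a new reading comes with each control period).
- bot.grab_frame(name): name is "scene" or "top" or "wrist"; returns the picture (384x512x3 uint8, red, green, blue); there is no depth.
- bot.camera_params(name): a dict with "intrinsics" (3x3 intrinsics, pixels), "origin" and "orientation" of the camera in the world. Camera axes: x right, y up, looking along -z (the intrinsics and any distortion apply to the point x, -y, -z); pixel columns grow to the right and rows downward; lengths in m; the calibration is good to about 2 mm. A picture is of the moment at which its call begins: read the wrist's pose just before it. camera_params takes no time and is no camera call; for the wrist camera it gives the pose at the moment of the call.
- bot.sign_off(): hands the job in, once; it reports no verdict.
Trained networks look in the newest picture that a camera, given by its name, has taken for a name from the list of things; names that differ only in an ending like _2 or _b are one class to them, and where a whole thing is asked for, a point or a joint stands for the part that bears it (a point fixed in the world has none). Each returns a list of dicts, best first, with "p" (0 to 1); they miss things now and then, are a little off and sometimes report something else, mostly with a low value. They report only what shows in the picture. A call takes as long as a camera call. They do not tell look-alikes from the thing itself.
- bot.boxes_of(camera, name): "xyz" ([x, y, z] in m, in the coordinates of the camera as it stood for that picture, good to about 4 mm: the middle of the surface that is visible of it).
The state is a dict: "time_s": time; "joint_positions": joint angles; "joint_vel": joint speeds; "tau": joint torques, N m; "eef_pos": TCP position; "orientation": TCP orientation; "force": force on the tool from outside, world axes, zero at the start; "ft_torque": the same for the moment, N m; "gripper_width": opening from 0.0 (shut) to 1.0 (fully open).
Only numpy, scipy, OpenCV 4.12 (cv2) and the standard library are available. Lean on these libraries where they do the work, as an engineer would, in place of code of your own. Each camera call takes 0.05 s, during which the arm holds its last target.

TASK

Slide the steel bath pan by its handle, without lifting it, from its marked place on the warming plate to the other one, so that it stands centred under the sprung ring. Then take the round flask from its cork ring, set it upright in the sprung ring and press it fully down, so that its belly dips into the pan, and finish while still gripping it and holding it down there. Leave the other glassware and tools where they are.

Things in the scene. Friction and masses are not known exactly. Their poses are not given: they have to be found in the camera images.
- warmer: White two-place warming plate, 200 (its x) by 340 (its y) by 30 mm high, grey top with two white double circles, 140 mm wide, centred at y = +80 and -80 mm. The pan stands on one, the sprung ring is over the other; which is which varies. Fixed. Origin: centre of its underside; x points away from the robot.
- pan_center (a point): Centre of the open round steel bath pan, half-way up, on its axis. 130 mm outer diameter, 35 mm high, wall 2.5 mm, floor 3 mm, about 0.45 kg, loose on the plate (underside at z = 30 mm). A straight bar handle, 14 mm wide and 9 mm thick, runs along the pan's -x, roughly towards the robot, and ends 167 mm from the pan's axis.
- pan_grip (a point): Point on the pan's handle to pinch from above across the bar: in the middle of the bar's section, 128 mm from the pan's axis along its -x, 25 mm above the pan's underside (z = 55 mm on the plate). x, y axes are those of the pan; the bar runs along x. The handle there overhangs the front edge of the plate.
- flask_center (a point): Point on the axis (z) of the round glass flask, half-way up, 71 mm above its underside. Flask 142 mm high, 0.13 kg: a ball of 85 mm diameter, its centre 28.5 mm below this point; a straight neck of 31 mm diameter from 14 to 64 mm above this point; a 26 mm wide dark stopper on top. Grip the neck, e.g. 38 mm above this point.
- cork_ring: Flat cork ring on the bench, 96 mm outside and 56 mm inside diameter, 25 mm high, fixed, in which the round flask stands upright. It may be on the left or the right of the warming plate. Origin: centre of its underside.
- ring_center (a point): Centre of the sprung ring: level 8 mm round steel bar, 74 mm inside diameter, at z = 92 mm at rest; x points away from the robot. Two bars rise from its +x side to a carriage on posts 145 mm beyond it (top z = 174 mm). Seated in it, the flask's half-way point is 50 mm above this point. Fully down, the ring goes inside a centred pan, the flask 8 mm clear of the pan's floor.
- cradle (a joint): Travel of the sprung ring: 0 up at rest, grows downward to 0.030 m at the stop. Springs push it up: the load on the ring is about 3 N before it starts to move and about 8 N at the stop; the flask's own weight does not move it. It springs back when let go.
- conical_flask: Bystander: conical flask, 82 mm wide at the foot, 120 mm high, on the side of the warming plate opposite to the cork ring. Origin at its underside.
- beaker: Bystander: glass beaker, 70 mm wide, 90 mm high. Origin at its underside.
- reagent_bottle: Bystander: white bottle, 66 mm wide, 150 mm high. Origin at its underside.
- small_jar: Bystander: amber jar, 54 mm wide, 70 mm high. Origin at its underside.
- dish: Bystander: white flat dish, 88 mm wide, 14 mm high. Origin at its underside.
- lab_spatula: Bystander: spatula, 160 mm long, lying on the bench.
- wide_bottle: Bystander: white wide bottle, 70 mm wide, 130 mm high. Origin at its underside.
Not all that is in view belongs to the job. Leave any pink look-alike of the part that bears flask_center alone. What is shaped like the part that bears pan_center but red is not meant.

How it is judged:
On the way, in this order (a step that is already met when the one before it is completed fails the run):
1. the pan has been slid under the sprung ring and stands on the plate, with the flask not yet in the ring (horizontal distance between pan_center and ring_center below 0.012 m and height (world z) of pan_center below 0.053 m and angle between pan_center's own z axis and vertical below 0.08 rad and contact force between flask and cradle below 0.1 N), for 0.2 s.
2. the flask is pressed down in the sprung ring over the pan (horizontal distance between pan_center and ring_center below 0.012 m and value of joint cradle above 0.024 m and horizontal distance between flask_center and ring_center below 0.01 m and angle between flask_center's own z axis and vertical below 0.2 rad and contact force between flask and cradle above 3 N and contact force between the fingers and flask above 1 N and contact force between flask and pan below 0.3 N), for 0.3 s.
At the end, for the whole second after the job is handed in: Pan flat on the plate, its axis within 12 mm of the ring's; flask in the ring within 10 mm of its centre and 0.2 rad of upright, still, clear of the pan; fingers on the flask, ring held down at least 24 of its 30 mm with over 3 N between flask and ring (all of step 2 and height (world z) of pan_center below 0.053 m and angle between pan_center's own z axis and vertical below 0.08 rad and linear speed of flask below 0.02 m/s); the arm keeps its last pose, push and grip.
It fails at once if the pan is lifted off the plate (its centre above z = 57 mm) or tipped more than 0.2 rad (height (world z) of pan_center above 0.057 m or angle between pan_center's own z axis and vertical above 0.2 rad).
It fails at once if the flask is tipped more than 0.7 rad (angle between flask_center's own z axis and vertical above 0.7 rad).
It fails at once if a bystander is moved more than 30 mm (distance of any of conical_flask, beaker, reagent_bottle, small_jar, dish, lab_spatula, wide_bottle from where it was at the start of the episode above 0.03 m).
It also fails if it takes over 64 s, if anything falls off the work surface, if the arm or the gripper's body presses on something with over 40 N, if the wrist force passes 120 N, or if a joint passes its speed limit or range.

## Working session

There is one attempt and no reset: what is moved stays moved. The work goes in short steps, Python scripts to look and compute and a tool call to move; the robot and the scene stay as the last step left them, time stands still between calls to the robot, and variables do not carry over. Pictures are saved under pics/ and viewed, and the job is handed in when it is done.

Besides the shell and the picture viewer there is one more tool, called after ">>>" in YAML: its name, and indented under it one key for each argument. servo_tool: Moves the arm, as the interface text tells. Its arguments: {"type":"object","properties":{"steps":{"type":"array"},"grip_force":{"type":"number"}},"required":["steps"]}

```bash
mkdir -p pics; ls; python3 - <<'E'
from rig import bot
import cv2, numpy as np
s=bot.read_state(); print(s)
for c in ("scene","top","wrist"):
    im=bot.grab_frame(c); cv2.imwrite(f"pics/{c}0.png",im[:,:,::-1]); print(c,bot.camera_params(c))
E
```

```text
pics
{'time_s': 0.0, 'joint_positions': array([ 1.09540210e+00,  1.24506261e-01,  1.65161954e+00, -1.70046627e-05,
        1.36749647e+00, -8.26149609e-02]), 'joint_vel': array([ 0.00053834,  0.00111018,  0.00108483, -0.00084259, -0.0012453 ,
        0.00145348]), 'tau': array([-2.06507917e-03, -4.17565584e+01, -3.59948373e+01,  7.73268146e-02,
        4.88762360e-02, -1.72420987e-04]), 'eef_pos': array([0.24854795, 0.59993181, 0.21341849]), 'orientation': array([[ 3.82753395e-01,  9.23850098e-01, -9.14125703e-04],
       [ 9.23848333e-01, -3.82754457e-01, -1.81218019e-03],
       [-2.02406854e-03, -1.50895385e-04, -9.99997940e-01]]), 'force': array([ 0.56018201, -0.40887761, -0.14038145]), 'ft_torque': array([ 0.03498609, -0.01678035, -0.00406586]), 'gripper_width': 1.0012592953762924}
scene {'intrinsics': array([[420.15291293,   0.        , 256.78701537],
       [  0.        , 420.15291293, 190.70057441],
       [  0.        ,   0.        ,   1.        ]]), 'origin': array([1.43126701, 0.14905603, 1.14891636]), 'orientation': array([[-0.15698779, -0.74435442,  0.64906959],
       [
[... 171 characters left out ...]
.        , 425.79183445, 202.39998472],
       [  0.        ,   0.        ,   1.        ]]), 'origin': array([0.29802302, 0.01369254, 1.69813726]), 'orientation': array([[ 0.02114627,  0.9901488 , -0.13841314],
       [-0.99963955,  0.02323026,  0.01345808],
       [ 0.01654088,  0.13807866,  0.99028313]])}
wrist {'intrinsics': array([[284.16040564,   0.        , 255.11010656],
       [  0.        , 284.16040564, 189.39335735],
       [  0.        ,   0.        ,   1.        ]]), 'origin': array([0.18881008, 0.6248805 , 0.38368653]), 'orientation': array([[ 0.38361781, -0.89706263, -0.21935365],
       [ 0.92349042,  0.37220582,  0.09288852],
       [-0.00168211, -0.23820468,  0.97121352]])}
```

View pics/scene0.png

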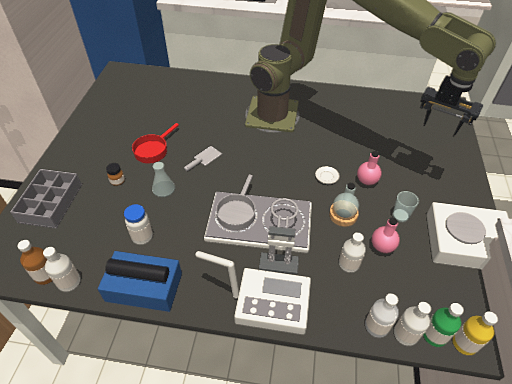

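View pics/top0.png

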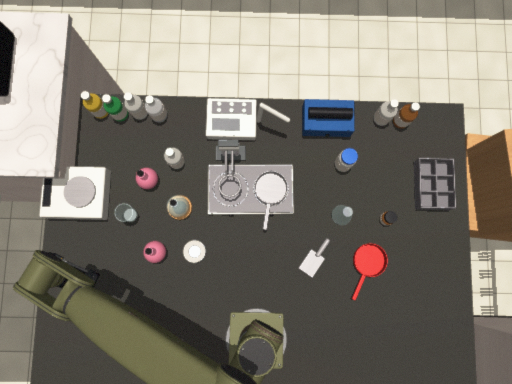

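View pics/wrist0.png

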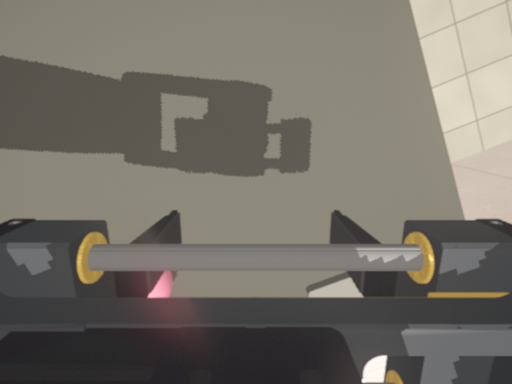

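```bash
cat > h.py <<'E'
from rig import bot
import cv2, numpy as np
np.set_printoptions(precision=4,suppress=True)
def world(c,xyz,P=None):
    P=P or bot.camera_params(c); return np.array(P['origin'])+np.array(P['orientation'])@np.array(xyz)
def proj(P,X):
    K=P['intrinsics'];v=P['orientation'].T@(np.array(X)-P['origin']);
    return K[0,2]+K[0,0]*v[0]/-v[2], K[1,2]-K[1,1]*v[1]/-v[2]
def ray(P,u,v,z):
    K=P['intrinsics'];d=P['orientation']@np.array([(u-K[0,2])/K[0,0],-(v-K[1,2])/K[1,1],-1])
    return P['origin']+d*(z-P['origin'][2])/d[2]
E
python3 - <<'E'
from h import *
for c in ("scene","top"):
    for n in ("warmer","pan_center","pan_grip","flask_center","cork_ring","ring_center","cradle"):
        try: print(c,n,[(round(d['p'],2),world(c,d['xyz'])) for d in bot.boxes_of(c,n)[:4]])
        except Exception as e: print(c,n,e)
print(bot.read_state()['time_s'])
E
```

```text
scene warmer [(0.87, array([0.6109, 0.0525, 0.0254])), (0.28, array([ 0.722 , -0.3287,  0.099 ]))]
scene pan_center [(0.91, array([ 0.5698, -0.0449,  0.0327])), (0.68, array([ 0.2964, -0.4395,  0.0135]))]
scene pan_grip [(0.85, array([ 0.2982, -0.4422,  0.0057])), (0.5, array([0.7281, 0.1199, 0.1197]))]
scene flask_center [(0.92, array([0.5206, 0.3113, 0.0865])), (0.88, array([0.6323, 0.4388, 0.0704])), (0.81, array([0.3452, 0.3913, 0.0704])), (0.68, array([ 0.3098, -0.219 ,  0.0038]))]
scene cork_ring [(0.72, array([0.5337, 0.3087, 0.0251])), (0.7, array([ 0.3084, -0.2203,  0.001 ])), (0.5, array([0.4831, 0.5121, 0.0563]))]
scene ring_center [(0.71, array([0.7291, 0.117 , 0.1202]))]
scene cradle [(0.75, array([0.7273, 0.119 , 0.1207]))]
top warmer [(0.59, array([0.5751, 0.067 , 0.0319]))]
top pan_center [(0.81, array([ 0.59  , -0.0397,  0.0345])), (0.78, array([ 0.3133, -0.4371,  0.0074])), (0.24, array([0.3295, 0.2503, 0.01  ]))]
top pan_grip [(0.86, array([ 0.5887, -0.0382,  0.0343])), (0.74, array([ 0.3113, -0.4344,  0.0012]))]
top flask_center [(0.93, array([0.5005, 0.3079, 0.09  ])), (0.82, array([0.6069, 0.4297, 0.0733])), (0.78, array([0.3296, 0.3853, 0.0753]))]
top cork_ring [(0.44, array([0.4819, 0.2852, 0.0246]))]
top ring_center [(0.72, array([0.6457, 0.1214, 0.1179]))]
top cradle [(0.54, array([0.6473, 0.12  , 0.1201]))]
0.85
```

```bash
python3 - <<'E'
import cv2
a=cv2.imread('pics/top0.png');cv2.imwrite('pics/topc.png',cv2.resize(a[130:250,160:310],None,fx=5,fy=5,interpolation=cv2.INTER_CUBIC))
a=cv2.imread('pics/scene0.png');cv2.imwrite('pics/scc.png',cv2.resize(a[140:260,200:360],None,fx=5,fy=5,interpolation=cv2.INTER_CUBIC))
E
```

```text
(no output)
```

View pics/topc.png

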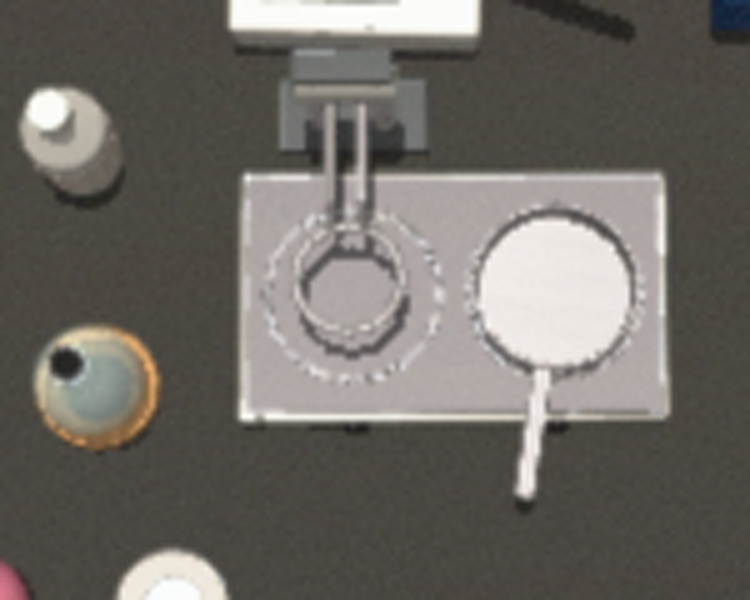

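View pics/scc.png

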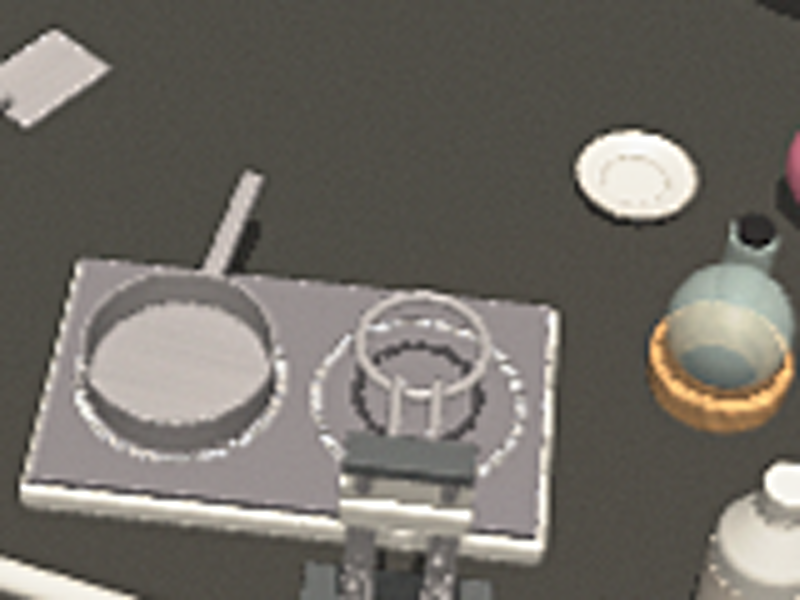

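```bash
cat > m.py <<'E'
from h import *
P=bot.camera_params('top');S=bot.camera_params('scene')
t=lambda x,y,z:ray(P,160+(x-2)/5,130+(y-2)/5,z)
s=lambda x,y,z:ray(S,200+(x-2)/5,140+(y-2)/5,z)
for n,a,b in [("corner far L",t(243,175,.03),s(548,530,.03)),("far R",t(663,175,.03),s(24,490,.03)),("near R",t(667,412,.03),s(82,265,.03)),("near L",t(243,412,.03),s(555,312,.03)),
 ("circleL",t(353,295,.03),s(418,399,.03)),
 ("ring",t(351,280,.096),s(424,344,.096)),("pan rim",t(556,290,.065),s(182,341,.065)),("handle end",t(524,495,.058),s(255,174,.058)),("handle root",t(541,370,.058),s(214,270,.058)),
 ("stopper",t(66,362,.1565),s(754,231,.1565)),("cork",t(103,390,.025),s(721,358,.025))]: print(n,a[:2],b[:2],(a+b)[:2]/2)
E
python3 m.py
```

```text
corner far L [0.6787 0.207 ] [0.6693 0.2092] [0.674  0.2081]
far R [ 0.6871 -0.1291] [ 0.6942 -0.1256] [ 0.6906 -0.1273]
near R [ 0.4958 -0.1344] [ 0.5017 -0.1308] [ 0.4988 -0.1326]
near L [0.4881 0.1997] [0.4892 0.2004] [0.4887 0.2   ]
circleL [0.5836 0.1162] [0.5796 0.1157] [0.5816 0.1159]
ring [0.5838 0.114 ] [0.5854 0.1163] [0.5846 0.1152]
pan rim [ 0.5853 -0.0437] [ 0.5845 -0.0426] [ 0.5849 -0.0431]
handle end [ 0.4255 -0.0222] [ 0.421  -0.0213] [ 0.4233 -0.0217]
handle root [ 0.5231 -0.0334] [ 0.5144 -0.034 ] [ 0.5188 -0.0337]
stopper [0.5074 0.3157] [0.5081 0.3144] [0.5077 0.3151]
cork [0.5036 0.3113] [0.5068 0.3154] [0.5052 0.3134]
```

```bash
cat >> h.py <<'E'
from scipy.spatial.transform import Rotation as Rn
def plan(p,yaw=None):
    s=bot.read_state();R=s['orientation'];e=s['eef_pos']
    d=R.T@(np.array(p)-e)*1000
    if yaw is None: rv=np.zeros(3)
    else:
        x=np.array([np.cos(yaw),np.sin(yaw),0]);z=np.array([0,0,-1.]);T=np.stack([x,np.cross(z,x),z],1)
        rv=Rn.from_matrix(R.T@T).as_rotvec()
    print('t',s['time_s'],'eef',e,'yaw',np.arctan2(R[1,0],R[0,0]),'F',s['force'],'gw',s['gripper_width'],'\n rv',rv,'mm',d)
E
python3 -c "
from h import *
plan([.458,-.026,.18],1.44)"
```

```text
t 0.85 eef [0.2489 0.6005 0.2147] yaw 1.1779670912037992 F [0.6284 0.2402 0.9293] gw 1.0021108155320282 
 rv [ 0.0001 -0.     -0.262 ] mm [-498.6982  433.028    34.6718]
```

>>> servo_tool:
  steps: [0, 0, -0.05, -42, 36, 0, 1, 0, 0, -0.1, -83, 72, 0, 1, 0, 0, -0.15, -125, 108, 0, 1, 0, 0, -0.2, -166, 144, 0, 1, 0, 0, -0.262, -208, 180, 0, 1, 0, 0, -0.262, -249, 216, 0, 1, 0, 0, -0.262, -291, 253, 0, 1, 0, 0, -0.262, -332, 289, 0, 1, 0, 0, -0.262, -374, 325, 0, 1, 0, 0, -0.262, -415, 361, 0, 1, 0, 0, -0.262, -457, 397, 0, 1, 0, 0, -0.262, -499, 433, 0, 1]

```text
time_s: 2.05
eef_pos: [0.4392, 0.0293, 0.2152]
orientation: [[0.131, 0.991, 0.002], [0.991, -0.131, 0.0], [0.0, 0.002, -1.0]]
force: [0.8, 0.2, 0.1]
gripper_width: 1.002
```

>>> servo_tool:
  steps: [0, 0, 0, 0, 0, 0, 1, 0, 0, 0, 0, 0, 0, 1]

```text
time_s: 2.25
eef_pos: [0.4393, 0.0285, 0.2153]
orientation: [[0.134, 0.991, 0.002], [0.991, -0.134, 0.001], [0.001, 0.002, -1.0]]
force: [-0.8, 0.7, 0.8]
gripper_width: 1.004
```

```bash
python3 -c "
from h import *
plan([.458,-.026,.10],1.44)
P=bot.camera_params('wrist');im=bot.grab_frame('wrist')
for X in [(.458,-.026,.055),(.585,-.043,.065),(.425,-.022,.055)]: print(proj(P,X))
print(P)
cv2.imwrite('pics/w1.png',im[:,:,::-1])
cv2.imwrite('pics/t1.png',bot.grab_frame('top')[:,:,::-1])
"
```

```text
t 2.25 eef [0.4393 0.0285 0.2153] yaw 1.4366242955154034 F [-0.7756  0.6987  0.753 ] gw 1.0039541423032237 
 rv [ 0.0016 -0.0009 -0.0034] mm [-51.5725  25.6553 115.2989]
(np.float64(212.92838845314117), np.float64(197.02403049290155))
(np.float64(215.5807252098387), np.float64(295.72903742927815))
(np.float64(211.513027487214), np.float64(169.78598564464795))
{'intrinsics': array([[284.1604,   0.    , 255.1101],
       [  0.    , 284.1604, 189.3934],
       [  0.    ,   0.    ,   1.    ]]), 'origin': array([0.3746, 0.0364, 0.3852]), 'orientation': array([[ 0.1347, -0.9619, -0.2377],
       [ 0.9909,  0.131 ,  0.0317],
       [ 0.0007, -0.2398,  0.9708]])}
```

View pics/w1.png

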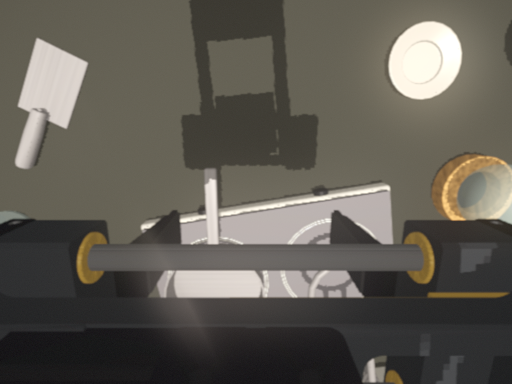

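>>> servo_tool:
  steps: [0, 0, 0, -40, 20, 30, 1, 0, 0, 0, -52, 26, 70, 1, 0, 0, 0, -52, 26, 100, 1, 0, 0, 0, -52, 26, 115, 1, 0, 0, 0, -52, 26, 115, 1, 0, 0, 0, -52, 26, 115, 1]

```text
time_s: 2.95
eef_pos: [0.4583, -0.0233, 0.1006]
orientation: [[0.127, 0.992, 0.002], [0.992, -0.127, 0.001], [0.001, 0.002, -1.0]]
force: [-0.0, -0.2, 0.9]
gripper_width: 1.006
```

```bash
python3 -c "
from h import *
plan([.458,-.026,.036],1.44)
P=bot.camera_params('wrist');im=bot.grab_frame('wrist')
for X in [(.458,-.026,.055),(.425,-.022,.06)]: print(proj(P,X))
cv2.imwrite('pics/w2.png',im[:,:,::-1])
"
```

```text
t 2.95 eef [ 0.4583 -0.0233  0.1006] yaw 1.4433686157359864 F [-0.0236 -0.212   0.9273] gw 1.0056186885848608 
 rv [ 0.0017 -0.0009  0.0034] mm [-2.8202 -0.0567 64.5917]
(np.float64(252.50462561637653), np.float64(204.0592297492061))
(np.float64(252.00773850135934), np.float64(163.30514172078162))
```

View pics/w2.png

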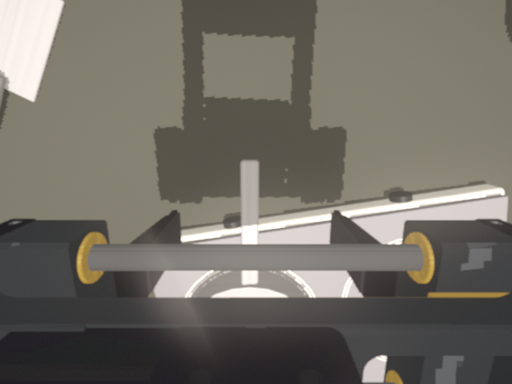

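>>> servo_tool:
  steps: [0, 0, 0, -5, 0, 30, 1, 0, 0, 0, -5, 0, 50, 1, 0, 0, 0, -5, 0, 65, 1, 0, 0, 0, -5, 0, 65, 1, 0, 0, 0, -5, 0, 65, 1]

```text
time_s: 3.5
eef_pos: [0.4597, -0.0284, 0.038]
orientation: [[0.127, 0.992, 0.006], [0.992, -0.127, -0.0], [0.001, 0.006, -1.0]]
force: [0.2, 0.0, 0.6]
gripper_width: 0.996
```

>>> servo_tool:
  steps: [0, 0, 0, 0, 0, 0, 0.3, 0, 0, 0, 0, 0, 0, 0.2, 0, 0, 0, 0, 0, 0, 0, 0, 0, 0, 0, 0, 0, 0, 0, 0, 0, 0, 0, 0, 0, 0, 0, 0, 0, 0, 0, 0, 0, 0, 0, 0, 0, 0, 0]
  grip_force: 20

```text
time_s: 4.2
eef_pos: [0.4596, -0.0283, 0.0379]
orientation: [[0.127, 0.992, 0.006], [0.992, -0.127, 0.0], [0.001, 0.006, -1.0]]
force: [0.0, -0.4, 0.7]
gripper_width: 0.468
```

```bash
python3 -c "
from h import *
plan([.458,-.026,.036],1.44)
cv2.imwrite('pics/w3.png',bot.grab_frame('wrist')[:,:,::-1])
cv2.imwrite('pics/s3.png',cv2.resize(bot.grab_frame('scene')[140:260,200:360,::-1],None,fx=5,fy=5,interpolation=cv2.INTER_CUBIC))
"
```

```text
t 4.2 eef [ 0.4596 -0.0283  0.0379] yaw 1.443691030064067 F [ 0.0303 -0.4439  0.7041] gw 0.46756213174807465 
 rv [ 0.0055 -0.0008  0.0037] mm [ 2.114  -1.9013  1.8819]
```

View pics/s3.png

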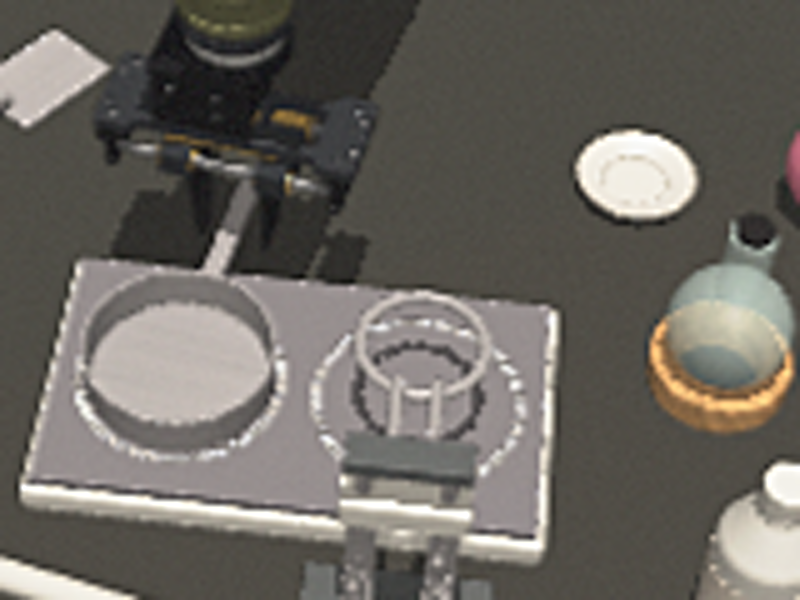

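View pics/w3.png

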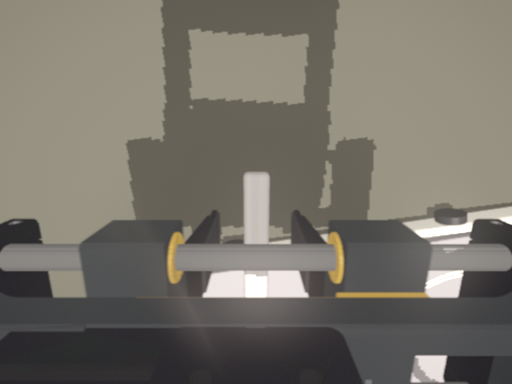

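>>> servo_tool:
  steps: [0, 0, 0, 0, 0, 0, 0, 0, 0, 0, 0, 0, 0, 0, 0, 0, 0, 0, 0, 0, 0, 0, 0, 0, 0, 0, 0, 0, 0, 0, 0, 0, 0, 0, 0, 0, 0, 0, 0, 0, 0, 0]
  grip_force: 20

```text
time_s: 4.9
eef_pos: [0.4596, -0.0283, 0.0378]
orientation: [[0.127, 0.992, 0.006], [0.992, -0.127, 0.0], [0.001, 0.005, -1.0]]
force: [0.5, 0.4, -0.8]
gripper_width: 0.144
```

>>> servo_tool:
  steps: [0, 0, 0, 0, 0, 0, 0, 0, 0, 0, 0, 0, 0, 0]
  grip_force: 55

```text
time_s: 5.1
eef_pos: [0.4596, -0.0283, 0.0378]
orientation: [[0.127, 0.992, 0.005], [0.992, -0.127, 0.0], [0.001, 0.005, -1.0]]
force: [0.9, 1.5, 0.8]
gripper_width: 0.138
```

```bash
python3 -c "
from h import *
plan([.458,-.026,.036],1.44);print(bot.read_state()['ft_torque'])
cv2.imwrite('pics/s4.png',cv2.resize(bot.grab_frame('scene')[140:260,200:360,::-1],None,fx=5,fy=5,interpolation=cv2.INTER_CUBIC))
"
```

```text
t 5.1 eef [ 0.4596 -0.0283  0.0378] yaw 1.443694593976701 F [0.9112 1.5167 0.7878] gw 0.13834441780516357 
 rv [ 0.0054 -0.0009  0.0037] mm [ 2.0435 -1.8454  1.8195]
[ 0.1044 -0.0097 -0.0045]
```

View pics/s4.png

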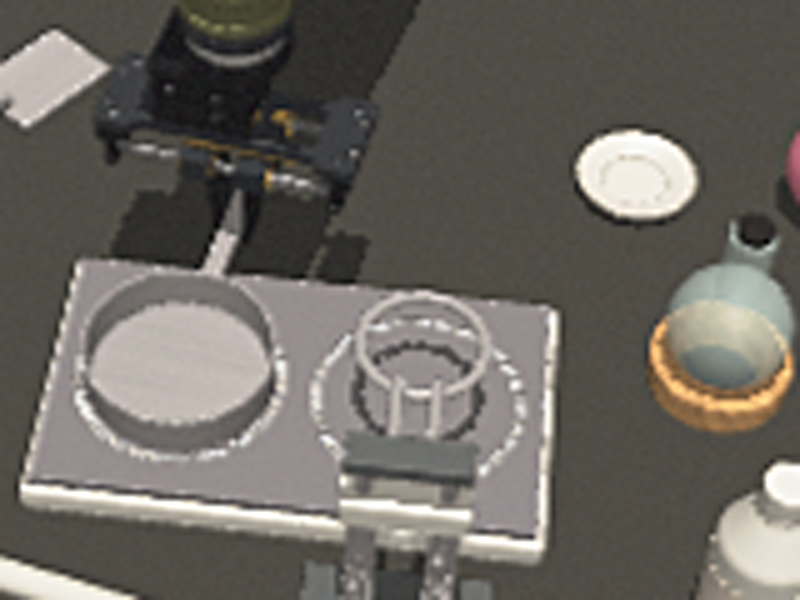

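>>> servo_tool:
  steps: [0, 0, 0, 5, -0.6, 0, 0, 0, 0, 0, 14, -1.8, 0, 0, 0, 0, 0, 26, -3.3, 0, 0, 0, 0, 0, 38, -4.9, 0, 0, 0, 0, 0, 50, -6.4, 0, 0, 0, 0, 0, 62, -8, 0, 0, 0, 0, 0, 74, -9.5, 0, 0, 0, 0, 0, 86, -11, 0, 0, 0, 0, 0, 98, -12.6, 0, 0, 0, 0, 0, 110, -14.1, 0, 0, 0, 0, 0, 120, -15.4, 0, 0, 0, 0, 0, 120, -15.4, 0, 0]

```text
time_s: 6.35
eef_pos: [0.4594, 0.0944, 0.0379]
orientation: [[0.125, 0.992, 0.005], [0.992, -0.125, 0.002], [0.002, 0.005, -1.0]]
force: [-1.8, 1.1, -0.2]
gripper_width: 0.143
```

```bash
cat > look.py <<'E'
from h import *
import sys
n=sys.argv[1]
plan([.4596,.1297,.0378],1.4437);print(bot.read_state()['ft_torque'])
a=bot.grab_frame('scene')[140:260,200:360,::-1];b=bot.grab_frame('top')[130:250,160:310,::-1]
cv2.imwrite(f'pics/s{n}.png',cv2.resize(a,None,fx=5,fy=5,interpolation=cv2.INTER_CUBIC))
cv2.imwrite(f'pics/t{n}.png',cv2.resize(b,None,fx=5,fy=5,interpolation=cv2.INTER_CUBIC))
E
python3 look.py 5
```

```text
t 6.35 eef [0.4594 0.0944 0.0379] yaw 1.4456089135630164 F [-1.8463  1.1021 -0.1749] gw 0.142644060162037 
 rv [ 0.0049 -0.0022  0.0019] mm [35.0585 -4.165   0.1124]
[ 0.0936  0.1542 -0.0994]
```

View pics/s5.png

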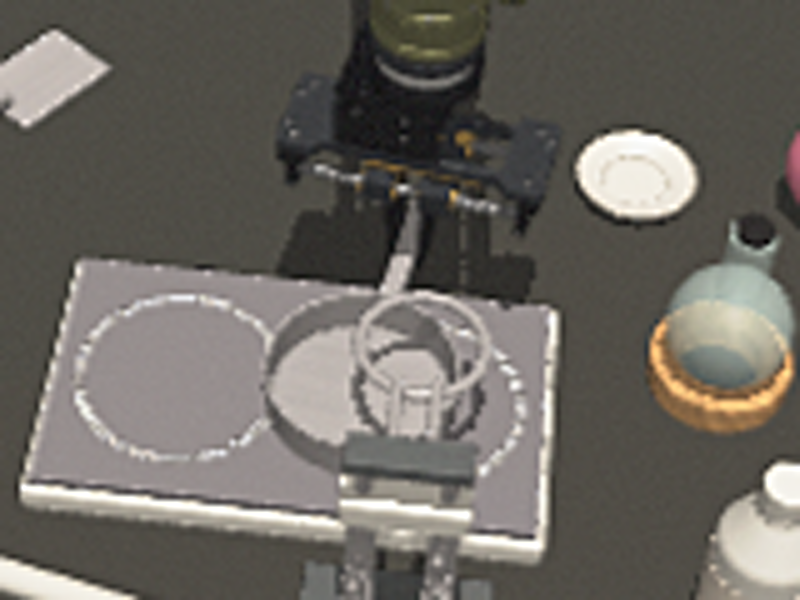

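View pics/t5.png

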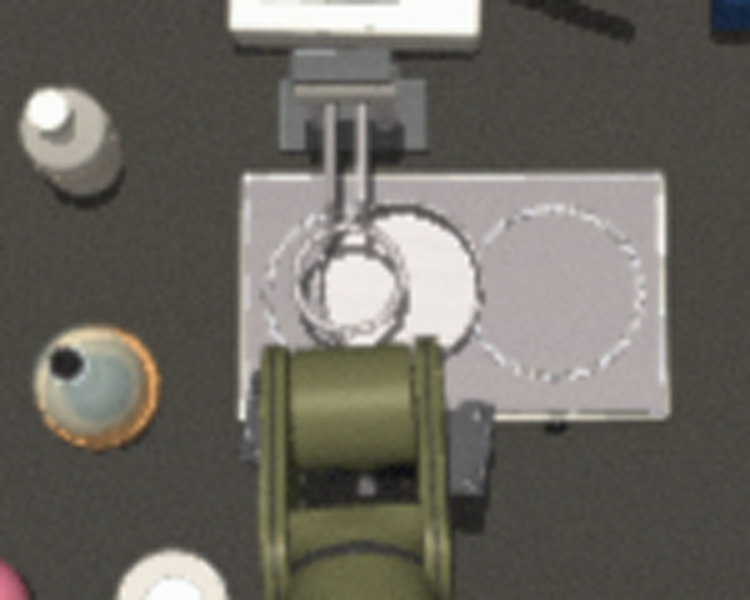

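>>> servo_tool:
  steps: [0, 0, 0, 10, -1.2, 0, 0, 0, 0, 0, 20, -2.4, 0, 0, 0, 0, 0, 29, -3.5, 0, 0, 0, 0, 0, 35, -4.2, 0, 0, 0, 0, 0, 35, -4.2, 0, 0, 0, 0, 0, 35, -4.2, 0, 0]

```text
time_s: 7.05
eef_pos: [0.4594, 0.1296, 0.0378]
orientation: [[0.125, 0.992, 0.005], [0.992, -0.125, 0.003], [0.003, 0.004, -1.0]]
force: [-0.5, 0.2, 0.0]
gripper_width: 0.139
```

```bash
python3 look.py 6
```

```text
t 7.05 eef [0.4594 0.1296 0.0378] yaw 1.4458407708135579 F [-0.4987  0.1647  0.0459] gw 0.1386539558609087 
 rv [ 0.0044 -0.0031  0.0021] mm [0.124  0.2109 0.0355]
[ 0.0046  0.0723 -0.1206]
```

View pics/s6.png

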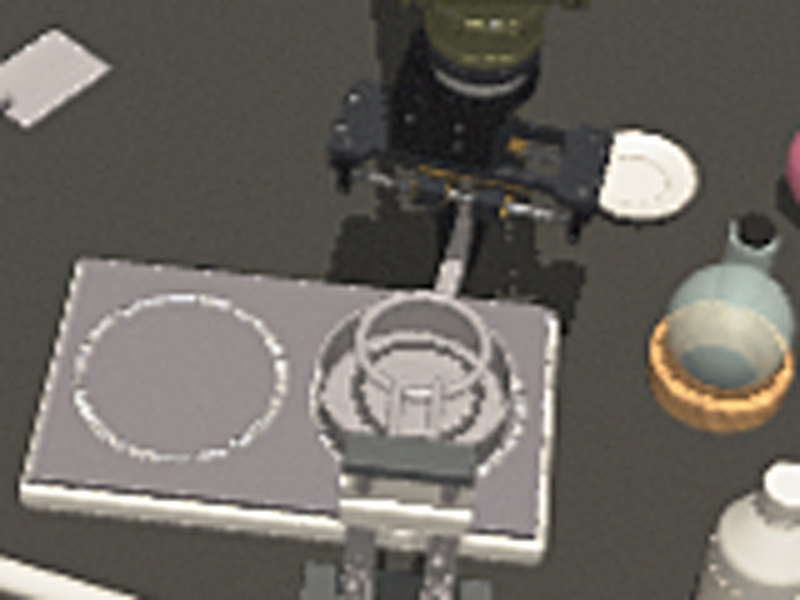

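View pics/t6.png

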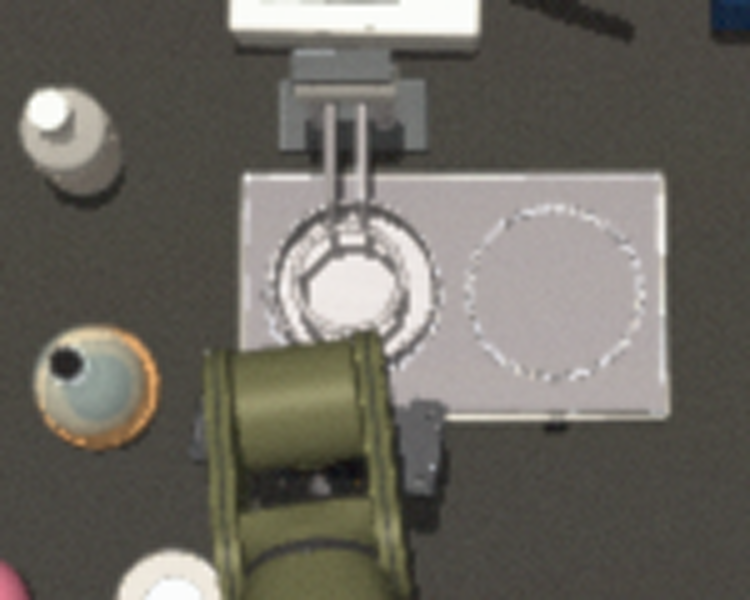

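>>> servo_tool:
  steps: [0, 0, 0, 2, 0, 0, 0, 0, 0, 0, 4, -0.5, 0, 0, 0, 0, 0, 4, -0.5, 0, 0, 0, 0, 0, 4, -0.5, 0, 0]

```text
time_s: 7.55
eef_pos: [0.4595, 0.1333, 0.0379]
orientation: [[0.125, 0.992, 0.005], [0.992, -0.125, 0.002], [0.003, 0.005, -1.0]]
force: [0.2, -3.3, 0.2]
gripper_width: 0.14
```

```bash
python3 look.py 7; python3 - <<'E'
import cv2,numpy as np
a=cv2.imread('pics/s7.png')[240:520,280:580];b=cv2.imread('pics/t7.png')[180:400,230:480]
a=cv2.resize(a,(600,560));b=cv2.resize(b,(500,440));cv2.imwrite('pics/s7z.png',a);cv2.imwrite('pics/t7z.png',b)
E
```

```text
t 7.55 eef [0.4595 0.1333 0.0379] yaw 1.445056988989005 F [ 0.199  -3.2898  0.2032] gw 0.14015188893620922 
 rv [ 0.0046 -0.003   0.0014] mm [-3.5096  0.5805  0.0462]
[-0.5676 -0.0823 -0.4037]
```

View pics/s7z.png

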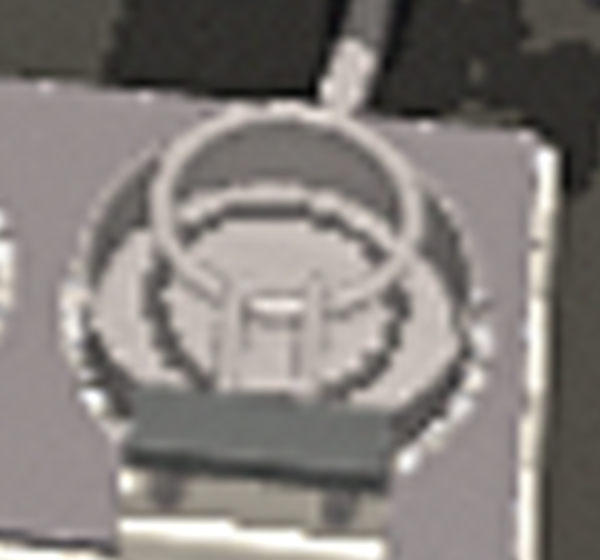

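View pics/t7z.png

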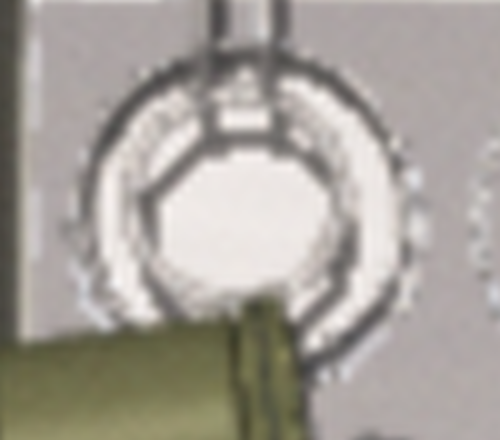

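```bash
cat > ov.py <<'E'
from h import *
import sys
def ov(cam,im,x0,y0,w,h,f,circs,out):
    P=bot.camera_params(cam)
    o=cv2.resize(im[y0:y0+h,x0:x0+w],None,fx=f,fy=f,interpolation=cv2.INTER_CUBIC)
    for (c,r,col) in circs:
        pts=[]
        for t in np.linspace(0,2*np.pi,200):
            u,v=proj(P,(c[0]+r*np.cos(t),c[1]+r*np.sin(t),c[2])); pts.append(((u-x0+.5)*f*16,(v-y0+.5)*f*16))
        cv2.polylines(o,[np.array(pts).astype(np.int32)],True,col,1,cv2.LINE_AA,4)
    cv2.imwrite(out,o)
if __name__=='__main__':
    pc=eval(sys.argv[1]); rc=eval(sys.argv[2]); n=sys.argv[3]
    cs=[((*pc,.065),.065,(0,0,255)),((*pc,.033),.0625,(0,160,0)),((*rc,.092),.041,(255,0,0)),((*rc,.092),.037,(255,0,0))]
    ov('scene',np.ascontiguousarray(bot.grab_frame('scene')[:,:,::-1]),250,180,70,60,10,cs,f'pics/ovs{n}.png')
    ov('top',np.ascontiguousarray(bot.grab_frame('top')[:,:,::-1]),205,160,60,50,12,cs,f'pics/ovt{n}.png')
E
python3 ov.py "(.5846,.1155)" "(.5846,.1155)" 8
```

```text
(no output)
```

View pics/ovs8.png

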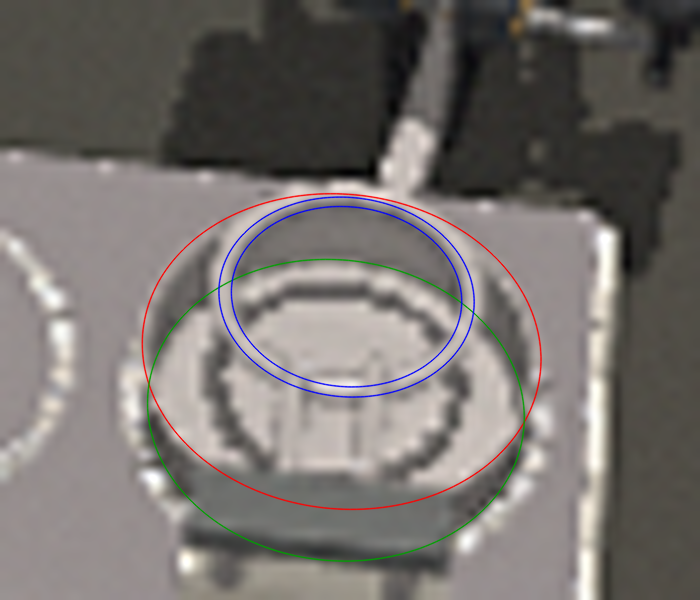

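View pics/ovt8.png

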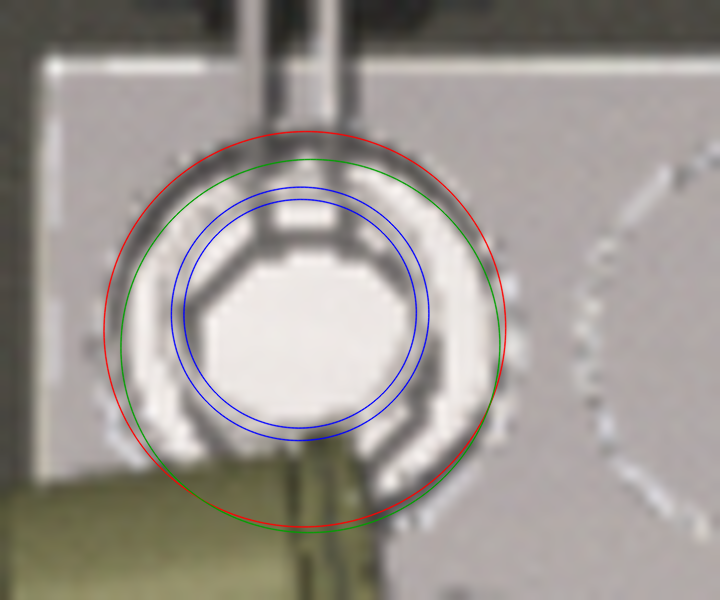

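>>> servo_tool:
  steps: [0, 0, 0, 0, 0, 0, 0.5, 0, 0, 0, 0, 0, 0, 0.5, 0, 0, 0, 0, 0, 0, 0.5, 0, 0, 0, 0, 0, 0, 0.5, 0, 0, 0, 0, 0, 0, 0.5, 0, 0, 0, 0, 0, 0, 0.5, 0, 0, 0, 0, 0, -20, 0.6, 0, 0, 0, 0, 0, -50, 0.8, 0, 0, 0, 0, 0, -100, 1, 0, 0, 0, 0, 0, -150, 1, 0, 0, 0, 0, 0, -170, 1, 0, 0, 0, 0, 0, -170, 1]

```text
time_s: 8.95
eef_pos: [0.4611, 0.1333, 0.2128]
orientation: [[0.125, 0.992, 0.014], [0.992, -0.125, 0.004], [0.006, 0.013, -1.0]]
force: [-0.2, 1.1, 0.1]
gripper_width: 0.949
```

```bash
python3 -c "
from h import *
plan([.507,.3145,.208],1.57)"
```

```text
t 8.95 eef [0.4611 0.1333 0.2128] yaw 1.445341108963526 F [-0.1609  1.0603  0.0718] gw 0.9485372071481183 
 rv [ 0.0135 -0.0047 -0.1247] mm [185.4847  22.8118   6.1045]
```

>>> servo_tool:
  steps: [0, 0, -0.05, 40, 5, 0, 1, 0, 0, -0.1, 85, 10, 0, 1, 0.0135, -0.0047, -0.125, 130, 16, 0, 1, 0.0135, -0.0047, -0.125, 170, 21, 0, 1, 0.0135, -0.0047, -0.125, 185, 23, 0, 1, 0.0135, -0.0047, -0.125, 185, 23, 0, 1, 0.0135, -0.0047, -0.125, 185, 23, 0, 1]

```text
time_s: 9.65
eef_pos: [0.5063, 0.3131, 0.2125]
orientation: [[0.0, 1.0, -0.002], [1.0, -0.0, -0.002], [-0.002, -0.002, -1.0]]
force: [-0.2, -0.5, -0.2]
gripper_width: 1.001
```

```bash
python3 - <<'E'
from h import *
plan([.507,.3145,.1045],1.57)
P=bot.camera_params('wrist');im=bot.grab_frame('wrist')
for X in [(.507,.3145,.1565),(.507,.3145,.1235),(.507,.3145,.025)]: print(proj(P,X))
cv2.imwrite('pics/w9.png',im[:,:,::-1])
for d in bot.boxes_of('wrist','flask_center')[:3]: print(d['p'],world('wrist',d['xyz'],P))
for d in bot.boxes_of('wrist','cork_ring')[:3]: print('c',d['p'],world('wrist',d['xyz'],P))
E
python3 ov.py "(.583,.114)" "(.5836,.1155)" 9
```

```text
t 9.65 eef [0.5063 0.3131 0.2125] yaw 1.5704518052197287 F [-0.1653 -0.4804 -0.2145] gw 1.0005856856897595 
 rv [-0.0023  0.0017  0.0004] mm [  1.5911   0.9239 108.0373]
(np.float64(258.0782688344775), np.float64(201.52728876365524))
(np.float64(257.79096558246397), np.float64(191.7921729909393))
(np.float64(257.2353051690265), np.float64(172.96391950888483))
0.88 [0.6262 0.4245 0.0639]
0.87 [0.4955 0.3143 0.0866]
0.6 [0.3515 0.3931 0.0691]
c 0.73 [0.4714 0.313  0.0279]
```

View pics/w9.png

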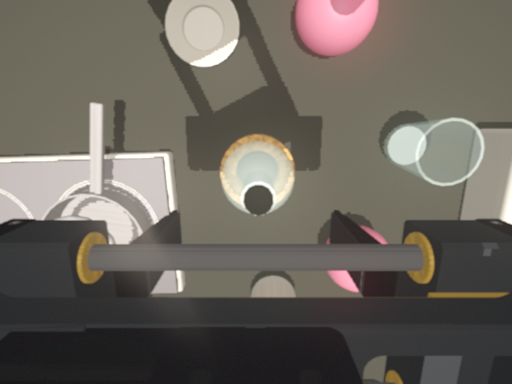

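View pics/ovs9.png

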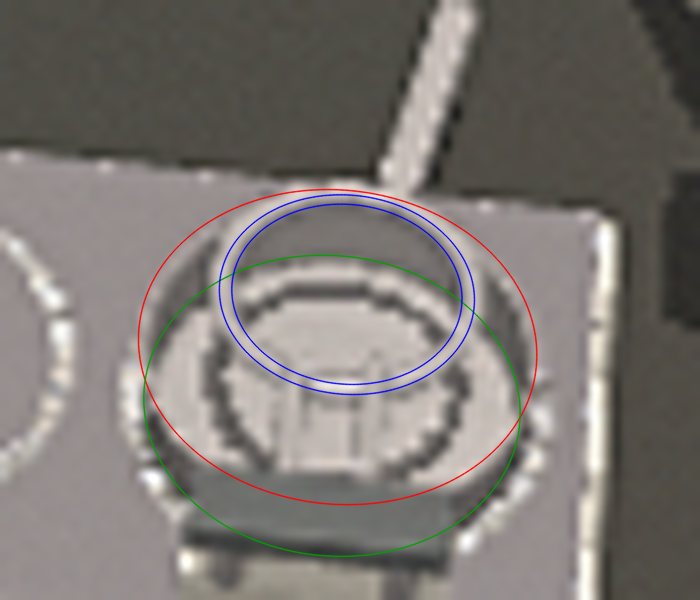

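View pics/ovt9.png

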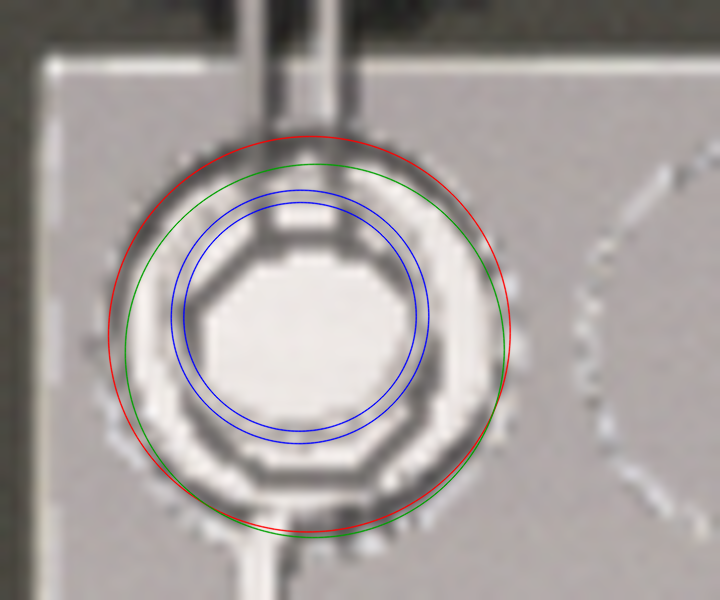

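>>> servo_tool:
  steps: [0, 0, 0, 1.5, 0.5, 30, 1, 0, 0, 0, 1.5, 0.5, 60, 1, 0, 0, 0, 1.5, 0.5, 85, 1, 0, 0, 0, 1.5, 0.5, 100, 1, 0, 0, 0, 1.5, 0.5, 107, 1, 0, 0, 0, 1.5, 0.5, 107, 1, 0, 0, 0, 1.5, 0.5, 107, 0.5, 0, 0, 0, 1.5, 0.5, 107, 0.4, 0, 0, 0, 1.5, 0.5, 107, 0.4, 0, 0, 0, 1.5, 0.5, 107, 0.4, 0, 0, 0, 1.5, 0.5, 107, 0.4, 0, 0, 0, 1.5, 0.5, 107, 0.4]
  grip_force: 15

```text
time_s: 11.1
eef_pos: [0.5076, 0.3144, 0.1074]
orientation: [[0.002, 1.0, 0.0], [1.0, -0.002, 0.0], [0.0, 0.0, -1.0]]
force: [-0.4, 0.7, -0.4]
gripper_width: 0.553
```

```bash
python3 - <<'E'
from h import *
plan([.507,.3145,.1045],1.57)
cv2.imwrite('pics/w10.png',bot.grab_frame('wrist')[:,:,::-1])
E
```

```text
t 11.1 eef [0.5076 0.3144 0.1074] yaw 1.5689870144362088 F [-0.4092  0.6676 -0.4237] gw 0.5529847997213813 
 rv [ 0.0004 -0.0001 -0.001 ] mm [ 0.0735 -0.5774  2.8759]
```

View pics/w10.png

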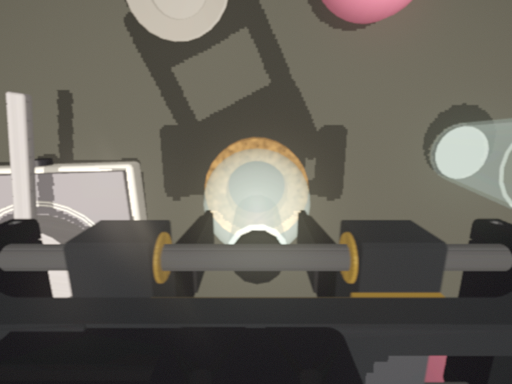

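>>> servo_tool:
  steps: [0, 0, 0, 0, 0, 0, 0.1, 0, 0, 0, 0, 0, 0, 0.1, 0, 0, 0, 0, 0, 0, 0.1, 0, 0, 0, 0, 0, 0, 0.1, 0, 0, 0, 0, 0, 0, 0.1, 0, 0, 0, 0, 0, 0, 0.1]

```text
time_s: 11.75
eef_pos: [0.5076, 0.3146, 0.1074]
orientation: [[0.002, 1.0, 0.0], [1.0, -0.002, 0.0], [0.0, 0.0, -1.0]]
force: [-0.9, 0.7, -1.1]
gripper_width: 0.325
```

>>> servo_tool:
  steps: [0, 0, 0, 0, 0, 0, 0, 0, 0, 0, 0, 0, 0, 0]
  grip_force: 30

```text
time_s: 11.95
eef_pos: [0.5075, 0.3146, 0.1074]
orientation: [[0.002, 1.0, 0.0], [1.0, -0.002, 0.0], [0.0, 0.0, -1.0]]
force: [-0.1, 0.4, 0.3]
gripper_width: 0.319
```

>>> servo_tool:
  steps: [0, 0, 0, 0, 0, -15, 0, 0, 0, 0, 0, 0, -40, 0, 0, 0, 0, 0, 0, -70, 0, 0, 0, 0, 0, 0, -100, 0, 0, 0, 0, 0, 0, -125, 0, 0, 0, 0, 0, 0, -133, 0, 0, 0, 0, 0, 0, -133, 0]

```text
time_s: 12.65
eef_pos: [0.5082, 0.3147, 0.2424]
orientation: [[0.002, 1.0, 0.003], [1.0, -0.002, 0.002], [0.002, 0.003, -1.0]]
force: [-0.2, 0.0, -2.3]
gripper_width: 0.324
```

```bash
python3 - <<'E'
from h import *
plan([.5845,.1155,.24],1.57)
P=bot.camera_params('wrist')
cv2.imwrite('pics/w11.png',bot.grab_frame('wrist')[:,:,::-1])
cv2.imwrite('pics/s11.png',cv2.resize(bot.grab_frame('scene')[100:280,180:420,::-1],None,fx=3,fy=3))
E
```

```text
t 12.65 eef [0.5082 0.3147 0.2424] yaw 1.5689524272963842 F [-0.1585  0.0369 -2.319 ] gw 0.32386382624340176 
 rv [ 0.0033 -0.0017 -0.0011] mm [-199.0916   76.6748    2.2831]
```

View pics/s11.png

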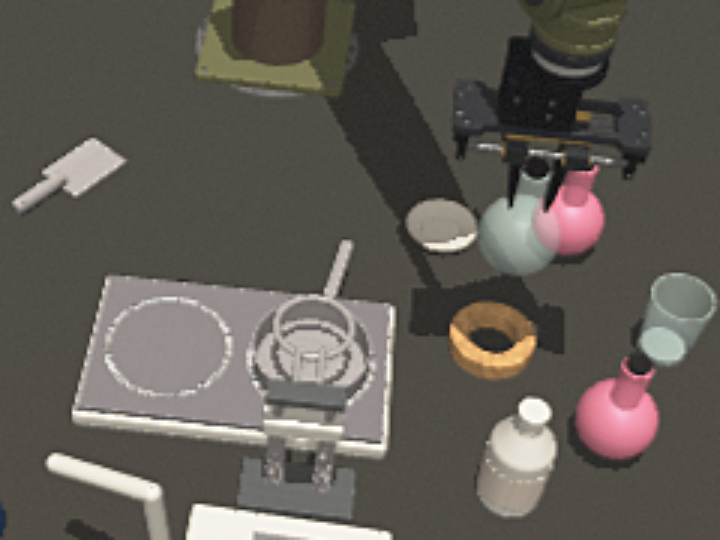

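View pics/w11.png

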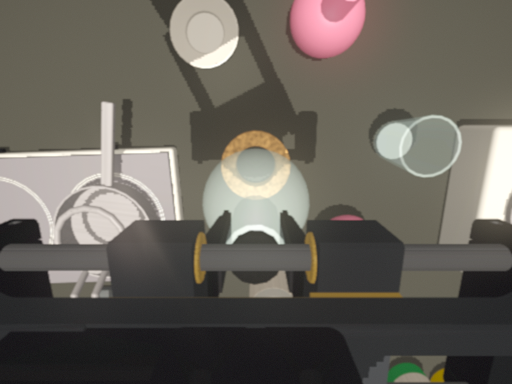

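>>> servo_tool:
  steps: [0, 0, 0, -15, 6, 0, 0, 0, 0, 0, -40, 15, 0, 0, 0, 0, 0, -70, 27, 0, 0, 0, 0, 0, -100, 38, 0, 0, 0, 0, 0, -130, 50, 0, 0, 0.003, -0.002, 0, -160, 62, 0, 0, 0.003, -0.002, 0, -185, 71, 0, 0, 0.003, -0.002, 0, -199, 77, 0, 0, 0.003, -0.002, 0, -199, 77, 0, 0, 0.003, -0.002, 0, -199, 77, 0, 0]

```text
time_s: 13.75
eef_pos: [0.583, 0.1151, 0.2381]
orientation: [[0.002, 1.0, -0.006], [1.0, -0.002, -0.002], [-0.002, -0.006, -1.0]]
force: [0.1, 0.7, -2.4]
gripper_width: 0.324
```

```bash
python3 - <<'E'
from h import *
plan([.5845,.1155,.185],1.57)
P=bot.camera_params('wrist');w=bot.grab_frame('wrist')
for cc in [(.584,.1155,.092)]:
    pts=[proj(P,(cc[0]+.041*np.cos(t),cc[1]+.041*np.sin(t),cc[2])) for t in np.linspace(0,6.28,100)]
    w=np.ascontiguousarray(w[:,:,::-1]);cv2.imwrite('pics/w12r.png',w);cv2.polylines(w,[np.array(pts).astype(np.int32)],True,(0,0,255),1)
cv2.imwrite('pics/w12.png',w)
cv2.imwrite('pics/s12.png',cv2.resize(bot.grab_frame('scene')[120:260,180:380,::-1],None,fx=4,fy=4,interpolation=cv2.INTER_CUBIC))
E
```

```text
t 13.75 eef [0.583  0.1151 0.2381] yaw 1.5684421422789383 F [ 0.0522  0.7203 -2.3904] gw 0.32413859281191415 
 rv [-0.0063  0.0022 -0.0016] mm [ 0.5237  1.8129 53.079 ]
```

View pics/s12.png

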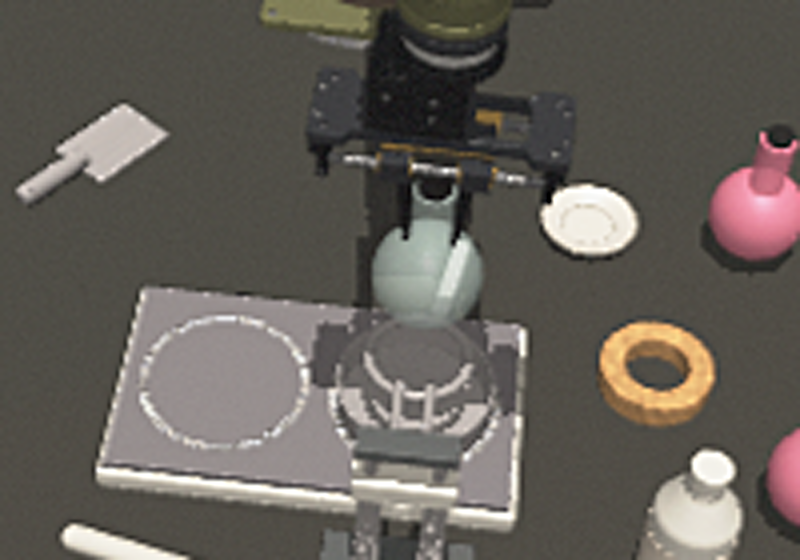

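View pics/w12.png

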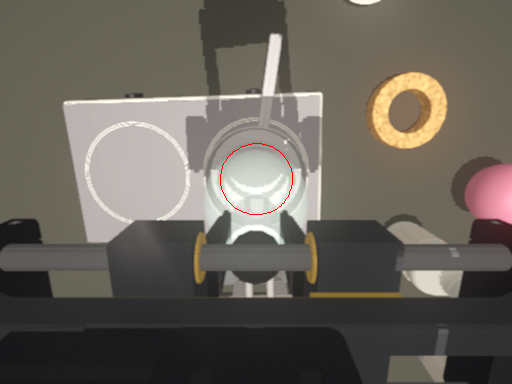

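```bash
python3 - <<'E'
from h import *
P=bot.camera_params('wrist')
w=cv2.imread('pics/w12r.png')
f=5;x0,y0=185,100
o=cv2.resize(w[y0:y0+120,x0:x0+145],None,fx=f,fy=f,interpolation=cv2.INTER_CUBIC)
for (c,r,z,col) in [((.584,.1155),.037,.092,(0,0,255)),((.584,.1155),.045,.092,(0,0,255)),((.584,.1155),.065,.065,(0,200,0))]:
    pts=[[((u-x0+.5)*f),((v-y0+.5)*f)] for u,v in [proj(P,(c[0]+r*np.cos(t),c[1]+r*np.sin(t),z)) for t in np.linspace(0,6.28,100)]]
    cv2.polylines(o,[np.array(pts).astype(np.int32)],True,col,1)
cv2.imwrite('pics/w12z.png',o)
E
```

```text
(no output)
```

View pics/w12z.png

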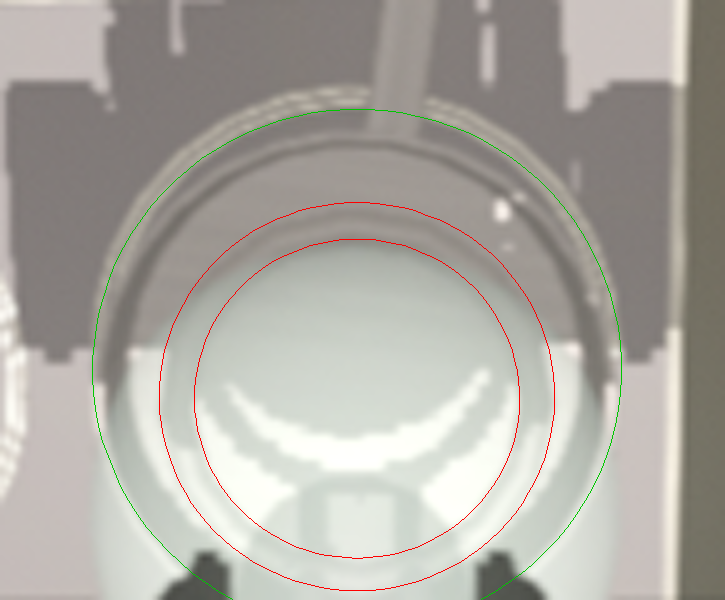

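>>> servo_tool:
  steps: [-0.006, 0.002, 0, 0.5, 1.5, 15, 0, -0.006, 0.002, 0, 0.5, 1.5, 30, 0, -0.006, 0.002, 0, 0.5, 1.5, 45, 0, -0.006, 0.002, 0, 0.5, 1.5, 58, 0, -0.006, 0.002, 0, 0.5, 1.5, 66, 0, -0.006, 0.002, 0, 0.5, 1.5, 66, 0, -0.006, 0.002, 0, 0.5, 1.5, 66, 0]

```text
time_s: 14.55
eef_pos: [0.5844, 0.1162, 0.1729]
orientation: [[0.001, 1.0, 0.001], [1.0, -0.001, -0.0], [-0.0, 0.001, -1.0]]
force: [-0.5, -0.4, -1.7]
gripper_width: 0.322
```

```bash
python3 - <<'E'
from h import *
plan([.5845,.1155,.134],1.57)
cv2.imwrite('pics/s13.png',cv2.resize(bot.grab_frame('scene')[140:260,200:360,::-1],None,fx=5,fy=5,interpolation=cv2.INTER_CUBIC))
E
```

```text
t 14.55 eef [0.5844 0.1162 0.1729] yaw 1.5699639765634044 F [-0.4634 -0.3621 -1.7202] gw 0.32215932362329813 
 rv [ 0.0009  0.0003 -0.    ] mm [-0.7326  0.106  38.8667]
```

View pics/s13.png

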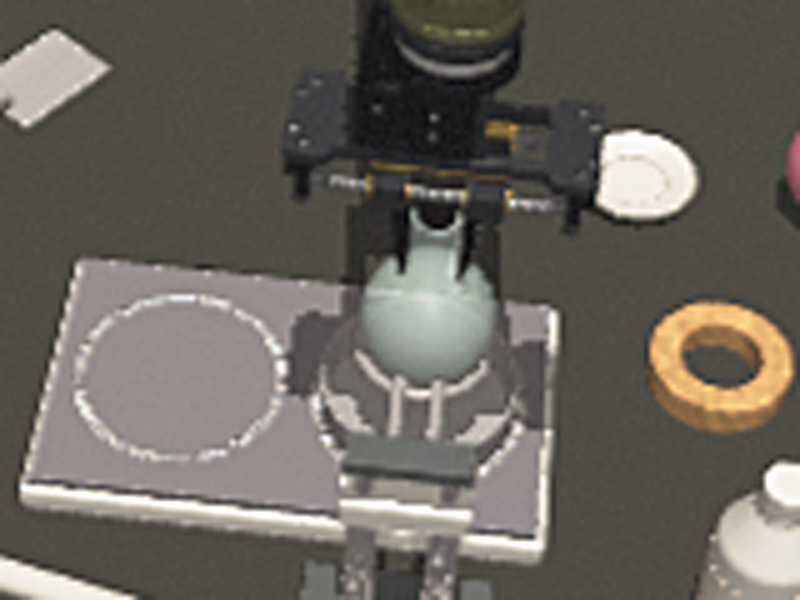

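Flask hangs just above the ring, and the two line up. I'll lower it into contact gently.

>>> servo_tool:
  steps: [0, 0, 0, -0.4, 0, 4, 0, 0, 0, 0, -0.4, 0, 8, 0, 0, 0, 0, -0.4, 0, 11, 0, 0, 0, 0, -0.4, 0, 11, 0]

```text
time_s: 15.0
eef_pos: [0.5853, 0.1156, 0.1628]
orientation: [[0.001, 1.0, 0.003], [1.0, -0.001, -0.0], [-0.0, 0.003, -1.0]]
force: [1.7, -1.5, 1.5]
gripper_width: 0.322
```

>>> servo_tool:
  steps: [0, 0, 0, 0, 0, 4, 0, 0, 0, 0, 0, 0, 8, 0, 0, 0, 0, 0, 0, 8, 0]

```text
time_s: 15.3
eef_pos: [0.5858, 0.1154, 0.1546]
orientation: [[0.001, 1.0, 0.005], [1.0, -0.001, -0.001], [-0.001, 0.005, -1.0]]
force: [2.6, -1.6, 3.1]
gripper_width: 0.321
```

>>> servo_tool:
  steps: [0.004, 0, 0, -0.3, 0.5, 4, 0, 0.004, 0, 0, -0.6, 1, 8, 0, 0.004, 0, 0, -0.6, 1, 12, 0, 0.004, 0, 0, -0.6, 1, 15, 0, 0.004, 0, 0, -0.6, 1, 15, 0]

```text
time_s: 15.8
eef_pos: [0.5865, 0.1151, 0.1391]
orientation: [[0.001, 1.0, -0.0], [1.0, -0.001, -0.0], [-0.0, -0.0, -1.0]]
force: [-0.9, -1.0, 5.9]
gripper_width: 0.318
```

>>> servo_tool:
  steps: [0, 0, 0, 0, 0, 2, 0, 0, 0, 0, 0, 0, 3, 0, 0, 0, 0, 0, 0, 3, 0]

```text
time_s: 16.1
eef_pos: [0.5865, 0.1151, 0.1361]
orientation: [[0.001, 1.0, -0.0], [1.0, -0.001, -0.0], [-0.0, -0.0, -1.0]]
force: [-2.1, 0.5, 5.6]
gripper_width: 0.322
```

```bash
python3 - <<'E'
from h import *
plan([.5845,.1155,.134],1.57)
cv2.imwrite('pics/s14.png',cv2.resize(bot.grab_frame('scene')[140:260,200:360,::-1],None,fx=5,fy=5,interpolation=cv2.INTER_CUBIC))
cv2.imwrite('pics/w14.png',bot.grab_frame('wrist')[:,:,::-1])
E
```

```text
t 16.1 eef [0.5865 0.1151 0.1361] yaw 1.569891113862193 F [-2.0776  0.5164  5.6017] gw 0.32205879576787216 
 rv [-0.0004  0.0004 -0.0001] mm [ 0.3774 -1.9588  2.1448]
```

View pics/s14.png

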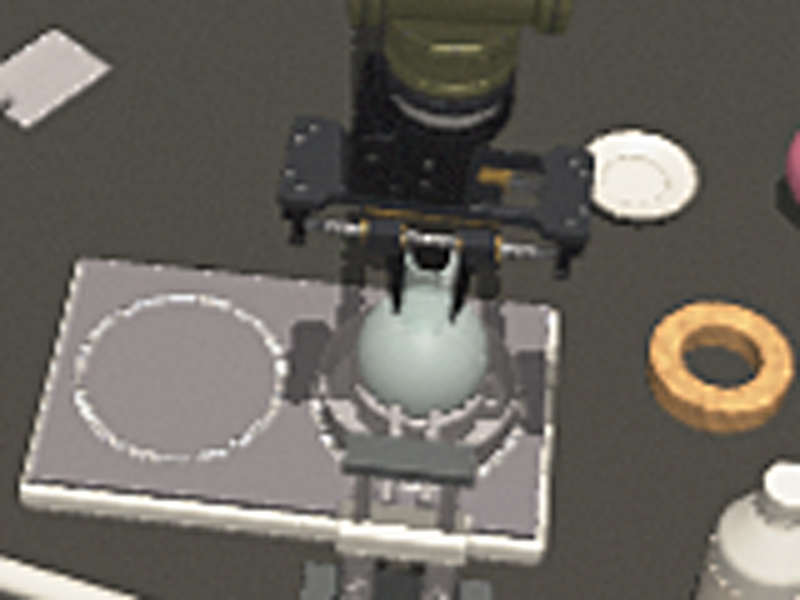

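View pics/w14.png

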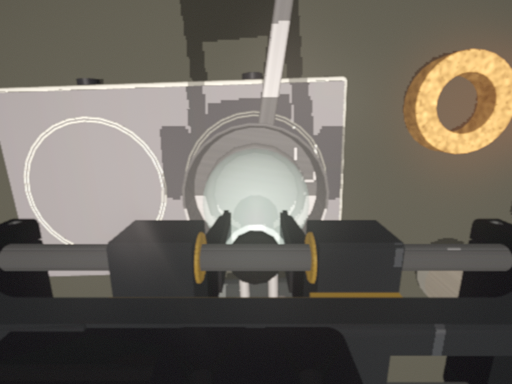

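>>> servo_tool:
  steps: [0, 0, 0, 0, -0.5, 1, 0, 0, 0, 0, 0, -0.5, 2, 0, 0, 0, 0, 0, -0.5, 2, 0]

```text
time_s: 16.5
eef_pos: [0.5865, 0.1151, 0.1355]
orientation: [[0.001, 1.0, 0.001], [1.0, -0.001, -0.001], [-0.001, 0.001, -1.0]]
force: [-1.5, -0.7, 9.9]
gripper_width: 0.324
```

>>> servo_tool:
  steps: [0, 0, 0, 0, 0, 1, 0, 0, 0, 0, 0, 0, 1, 0]

```text
time_s: 16.7
eef_pos: [0.5865, 0.1151, 0.1356]
orientation: [[0.001, 1.0, 0.001], [1.0, -0.001, -0.001], [-0.001, 0.001, -1.0]]
force: [-2.3, -1.2, 9.1]
gripper_width: 0.322
```

```bash
python3 - <<'E'
from h import *
from ov import ov
plan([.586,.1151,.1355],1.57)
fx=(.586,.1151)
B=(0,0,255);G=(0,200,0)
cs=[((*fx,.183),.013,B),((*fx,.0835),.0425,B),((*fx,.062),.045,(255,0,0)),((.585,.1145,.065),.065,G)]
for cam,a in (('scene',(250,150,80,75,8)),('top',(195,150,80,65,9))):
    im=np.ascontiguousarray(bot.grab_frame(cam)[:,:,::-1]);ov(cam,im,*a,cs,f'pics/f{cam}.png')
    cv2.imwrite(f'pics/full{cam}.png',im)
for n in ('flask_center','pan_center','cradle'):
    print(n,[(round(d['p'],2),world('scene',d['xyz'])) for d in bot.boxes_of('scene',n)[:3]])
plan([.586,.1151,.1355],1.57)
E
```

```text
t 16.7 eef [0.5865 0.1151 0.1356] yaw 1.5701305671226007 F [-2.282  -1.1502  9.144 ] gw 0.32213546822869016 
 rv [0.0009 0.0007 0.0001] mm [-0.0489 -0.5289  0.0578]
flask_center [(0.65, array([0.3427, 0.3937, 0.0699])), (0.63, array([0.6313, 0.4393, 0.072 ])), (0.57, array([0.5975, 0.1179, 0.1134]))]
pan_center [(0.88, array([ 0.2986, -0.4405,  0.0133])), (0.8, array([0.5866, 0.1162, 0.0335])), (0.27, array([0.4831, 0.5119, 0.0553]))]
cradle [(0.82, array([0.731 , 0.1183, 0.0937]))]
t 16.95 eef [0.5865 0.1151 0.1356] yaw 1.5701664232489527 F [-2.8851 -2.3089  8.8302] gw 0.3172634979075178 
 rv [0.0009 0.0007 0.0002] mm [-0.0301 -0.5282  0.0718]
```

View pics/fscene.png

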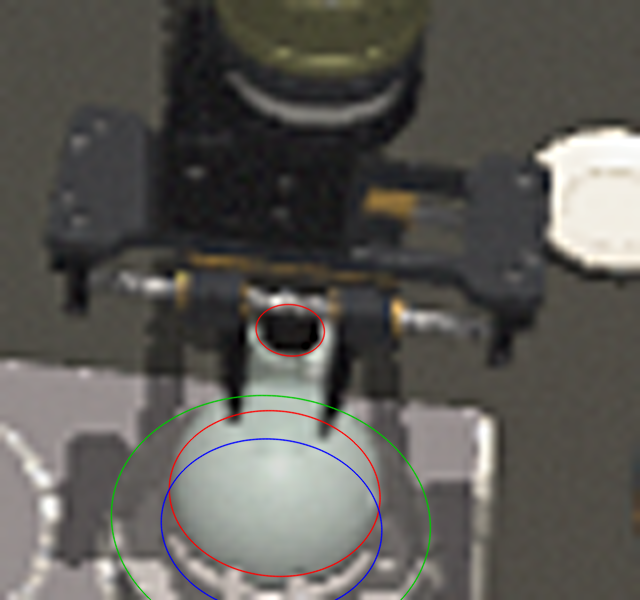

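View pics/fullscene.png

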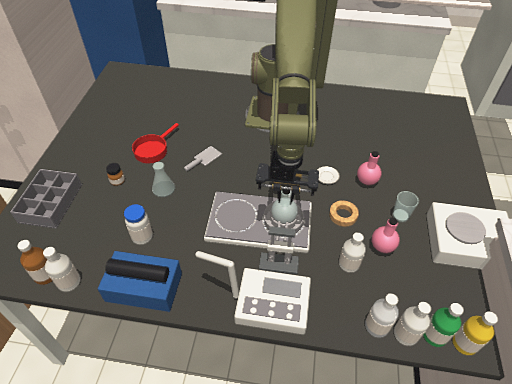

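```bash
python3 -c "
from rig import bot
print(bot.sign_off())"
```

```text
the job is handed in; nothing more can be done
None
```

The pan is under the sprung ring and the flask is pressed down in it, still gripped. The job is handed in, but no verdict was reported.

- **Pan:** I slid it about 162 mm by its handle, without lifting it, and then let go. The last detection put it at (0.587, 0.116), with the ring at about (0.585, 0.1155). My picture estimates before pressing differed on its centre by up to 3 mm in x; the limit is 12 mm.
- **Flask:** I gripped it by the neck, set it in the ring and pressed until the tool stopped going down at z = 0.1355 m. The stopper and belly line up with where they should be when fully seated.
- **Press:** The force on the tool was 9 N upward, about 11 N counting the flask's weight. The network showed the carriage 27 mm lower (good to about 4 mm), and the arm's own descent gives 28 to 30 mm. Both are above the required 24 mm, but the travel was not measured directly.
- **Side force:** 2 to 3 N remained on the tool at the end.
- **Other items:** In the last picture the bystanders look unmoved. I checked this only by eye.

The clock read about 17 s of the 64 s allowed.

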